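# Uncap the supply tail

### The arm

A 6-joint arm with a two-finger parallel gripper is mounted at the origin on the work surface. World frame = base frame: x ahead of the robot, y to its left, z up, the work surface at z = 0. Lengths are in mm, angles in degrees, forces in N, time in s.
With the tool pointing down it reaches from about 300 to 825 mm from the base axis. Payload 5.4 kg.
Tool frame: the origin (TCP) lies at the very end of the fingers, on their centre line; the grasp point (between the pads) lies 19 mm behind it; z points along the fingers, y is the line along which they close (so a half turn about z gives the same grasp; the last joint's range is limited). The gripper opens to 92 mm and grips with 3 to 60 N. Pads are 20 mm wide; open, the fingers measure 128 mm over their backs; the gripper's body (75 mm by 189 mm) begins 69 mm behind the grasp point.
Start: joints at [-84.288, 9.076, 91.501, -0, 79.423, -12.038], TCP at [175.275, -547.617, 214.601] pointing down, gripper open.
Joint ranges: [-166.64, 166.64], [-54.1, 131.32], [10.49, 154.53], [-73.88, 253.88], [9.74, 151.15], [-171.62, 171.62]. Speed limits (degrees/s): [147.25, 147.25, 180, 180, 180, 180].

### API

Orientations are given as a 3x3 rotation matrix whose columns are the frame's x, y, z axes.
In Python, from cell import env gives the robot as it stands.
- The arm moves only by the tool jog_arm, never from a script. Its arguments are lists of equal length, an entry for each row: "dp": the shift along the tool's x, y, z as a fraction of full scale, a list of three; "twist": the turn, a rotation vector about the tool's x, y, z as a fraction of full scale, a list of three. In form: {"dp": [[tx, ty, tz], ...], "twist": [[rx, ry, rz], ...]}. A call has exactly 8 rows; each row is the pose to reach, as a shift and turn from the pose commanded when the call began, along the tool's axes at that moment; what a row does not reach only later rows make up. Full scale, the value 1, is 0.5 m for a shift and 45 degrees for a turn. A row lasts 1/8 s, in which the tool goes at most 62.5 mm and 10.7 degrees, less where a joint would pass 70% of its speed; a pose out of reach is approached as far as the arm can. A call with a number of a shift or a turn outside -1 to 1 is refused whole. A call with a gripper value outside its range is refused whole. "hand" is the opening, from -1 (shut) to 1 (fully open), so that 0 is half open, set as the call begins (left out, the last holds). The fingers move at their own pace and stop on an object; "newtons" is the grip in N (left out, the last holds). Time passes only in rows, so rows that repeat a pose let the fingers close, or fill a call up. It gives the time, the measured TCP pose, the force, the opening and the grip force at its end, in the units of the state.
- env.get_state(): the state, without advancing time (a new reading comes with each control period).
- env.grab_frame(name): name is "side" or "top" or "wrist"; returns a dict with "pixels" (420x560x3 uint8, red, green, blue), "fov_y" (degrees; the focal length in pixels is half the picture's height over the tangent of half this angle, whatever the lens; pixels are square), "cx", "cy" (the principal point, pixels), "world_from_camera" (4x4, takes a point from camera to world coordinates); the wrist camera has in their place "hand_eye" (4x4, takes a point from camera to tool coordinates, whose origin is the TCP and whose axes are the flange's). Camera axes: x right, y down, z forward; pixel columns grow to the right and rows downward; lengths in mm; the calibration is good to about 2 mm. A picture is of the moment at which its call begins: read the wrist's pose just before it. There is no depth.
- env.job_done(): hands the job in; it is judged then, once.
Trained networks look in a picture, given as the dict that the camera call returned (one of the last four; its "shot" number tells which), for a name from the list of things; names that differ only in an ending like _2 or _b are one class to them, and where a whole thing is asked for, a point or a joint stands for the part that bears it (a point fixed in the world has none). Each returns a list of dicts, best first, with "p" (0 to 1); they miss things now and then, are a little off and sometimes report something else, mostly with a low value. They report only what shows in the picture. A call takes as long as a camera call. They do not tell look-alikes from the thing itself.
- env.cut_out(picture, query): "mask" (420x560 bool, what is visible of it) and "box" ([left, top, right, bottom] in pixels, round what is visible of it).
The state is a dict: "time_s": time; "qpos": joint angles; "qd": joint speeds; "joint_torque": joint torques, N m; "tool_pos": TCP position; "orientation": TCP orientation; "ft_force": force on the tool from outside, world axes, zero at the start; "torque": the same for the moment, N m; "width": finger opening in mm; "finger_force": force on a finger pad.
Only numpy, scipy, OpenCV 4.12 (cv2) and the standard library are available. Lean on these libraries where they do the work, as an engineer would, in place of code of your own. Each camera call takes 0.05 s, during which the arm holds its last target. There are 200 camera calls.

### The job

Take the tape roll off the capped supply tail it is parked on and lay it flat in the large bay of the parts tray. Then unscrew that same tail's hexagon cap - nobody knows whether it has a right-hand or a left-hand thread, so try it one way and, if it stands fast, the other - lift it off, and finish while still holding it in the gripper, at least 5 cm higher than the tail's mouth. Leave the other tail's cap screwed on and the winged back nut where it is.

Things in the scene. Friction and masses are not known exactly. Their poses are not given: they have to be found in the camera images.
- plate: fixed flat steel service plate, 110 x 250 x 3 mm, lying on the worktop; origin at the centre of its underside, its y axis runs along the row of the two tails, z up. A loose brass plug (22 mm wide, 21 mm high) lies on it midway between the tails, 36 mm to the +x side.
- tail_a: tail A: fixed brass supply tail on the plate, 75 mm from its middle, at either end; both look alike. Origin: centre of its underside, z up. From below: steel rose 76 mm across and 9 mm high, brass pipe, hexagon union nut 56 mm over its flats (65 mm over corners) from z = 17 to 34 mm, then a threaded neck 24 mm long, 31 mm across. The top of the union nut stands 37 mm above the worktop.
- tail_b: tail B: fixed brass supply tail on the plate, 75 mm from its middle, at either end; both look alike. Origin: centre of its underside, z up. From below: steel rose 76 mm across and 9 mm high, brass pipe, hexagon union nut 56 mm over its flats (65 mm over corners) from z = 17 to 34 mm, then a threaded neck 24 mm long, 31 mm across. The top of the union nut stands 37 mm above the worktop.
- tail_a_mouth (a point): centre of tail A's open top, 58 mm above the tail's origin; under the cap at first. Coarse two-start thread, right- or left-hand (each tail may be either). The cap starts nipped up: the tightening way it stops dead within 0.15 rad; the loosening way it turns freely (under 0.1 N m), staying down on its seat. It lifts straight off only when turned 1.55 to 1.85 rad from its start (stop at 1.9); before that it rises 14 mm a turn at most.
- tail_b_mouth (a point): the same point of tail B. Coarse two-start thread, right- or left-hand (each tail may be either). The cap starts nipped up: the tightening way it stops dead within 0.15 rad; the loosening way it turns freely (under 0.1 N m), staying down on its seat. It lifts straight off only when turned 1.55 to 1.85 rad from its start (stop at 1.9); before that it rises 14 mm a turn at most.
- cap_a: cap A: brass hexagon blanking cap screwed on tail A, its thread of unknown hand (see the mouth): 38 mm over flats, 44 mm over corners, 27 mm high, about 130 g. Origin: centre of its open underside, at the start 35 mm above the tail's origin, 38 mm above the worktop and 1 mm above the union nut; z up, x normal to one of the flats (every 60 degrees).
- cap_b: cap B: brass hexagon blanking cap screwed on tail B, its thread of unknown hand (see the mouth): 38 mm over flats, 44 mm over corners, 27 mm high, about 130 g. Origin: centre of its open underside, at the start 35 mm above the tail's origin, 38 mm above the worktop and 1 mm above the union nut; z up, x normal to one of the flats (every 60 degrees).
- tape: wound roll of dark grey pipe tape on a cardboard core: ring of 68 mm outside diameter, 48 mm bore, 25 mm wide, about 60 g, slipped loosely over one of the two caps (2 mm play) and resting on the union nut, axis upright. Origin: centre of its lower face, 37 mm above the worktop at the start, z along its axis. The cap stands 3 mm above it.
- tape_center (a point): middle of the tape roll, on its axis, 12.5 mm above its lower face
- back_nut: white plastic winged back nut: ring of 60 mm outside diameter with four wings out to 76 mm, 48 mm bore, 24 mm high, parked in the same way over the other tail's cap, the one to be left alone; origin at the centre of its lower face, 37 mm above the worktop
- tray: fixed dark steel parts tray, 200 (x) x 260 (y) mm, walls 32 mm high and 4 mm thick, floor 4 mm; origin at the centre of its underside, z up. A partition across it, 28 mm high, at y = -52 mm, makes a large empty bay on the +y side and a narrow bay with two loose brass elbows on the -y side.
- tray_bay (a point): centre of the floor of the tray's large bay (192 x 176 mm inside), 4 mm above the worktop; x and y axes along the tray's sides
Things that resemble listed ones, but are neither listed nor needed, are in the scene too. Leave any black or white look-alike of the cap_a alone.

How it is judged:
By the outcome, as a careful person would: the job done as asked, in the order asked, and still so for the second after the job is handed in, while the arm keeps its last pose, push and grip.
It also fails if it takes over 72 s, if anything falls off the work surface, if the arm or the gripper's body presses on something with over 40 N, if the wrist force passes 120 N, or if a joint passes its speed limit or range.

## Working session

There is one attempt and no reset: what is moved stays moved. The work goes in short steps, Python scripts to look and compute and a tool call to move; the robot and the scene stay as the last step left them, time stands still between calls to the robot, and variables do not carry over. Pictures are saved under pics/ and viewed, at most 10 in all, crops included, and the job is handed in when it is done.

Besides the shell and the picture viewer there is one more tool, called after "Request:" in YAML: its name, and indented under it one key for each argument. jog_arm: Moves the arm, as the interface text tells. Shift numbers are shares of 0.5 m and turn numbers shares of 45 degrees, none past 1 either way. Its arguments: {"type":"object","properties":{"dp":{"type":"array"},"twist":{"type":"array"},"hand":{"type":"number"},"newtons":{"type":"number"}},"required":["dp","twist"]}

```bash
ls; mkdir -p pics
cat > h.py <<'E'
import numpy as np, cv2
from cell import env
def grab(n):
    s=env.get_state(); d=env.grab_frame(n)
    if 'hand_eye' in d:
        T=np.eye(4); T[:3,:3]=np.array(s['orientation']); T[:3,3]=s['tool_pos']
        d['W']=T@np.array(d['hand_eye'])
    else: d['W']=np.array(d['world_from_camera'])
    return d
def f(d): return 210/np.tan(np.radians(d['fov_y'])/2)
def ray(d,u,v):
    r=np.array([(u-d['cx'])/f(d),(v-d['cy'])/f(d),1.]); return d['W'][:3,3], d['W'][:3,:3]@r
def atz(d,u,v,z):
    o,r=ray(d,u,v); return o+r*(z-o[2])/r[2]
def proj(d,p):
    c=np.linalg.inv(d['W'])@np.append(p,1); return d['cx']+f(d)*c[0]/c[2], d['cy']+f(d)*c[1]/c[2]
def tri(obs):
    A=np.zeros((3,3));b=np.zeros(3)
    for d,u,v in obs:
        o,r=ray(d,u,v); r=r/np.linalg.norm(r); P=np.eye(3)-np.outer(r,r); A+=P;b+=P@o
    return np.linalg.solve(A,b)
def save(d,n,box=None,s=1):
    p=d['pixels'][:,:,::-1]
    if box: p=p[box[1]:box[3],box[0]:box[2]]
    cv2.imwrite('pics/'+n,cv2.resize(p,None,fx=s,fy=s,interpolation=cv2.INTER_CUBIC))
E
python3 - <<'E'
from h import *
a=grab('top');b=grab('side')
for n,d in(('top',a),('side',b)):
    save(d,n+'0.png')
    for q in ('tape','back_nut','cap_a','tail_a','tray','plate'):
        for r in env.cut_out(d,q): 
            m=r['mask']; ys,xs=np.nonzero(m); print(n,q,round(r['p'],2),np.round(r['box']),xs.mean().round(1),ys.mean().round(1))
im=np.hstack([a['pixels'],b['pixels']])[:,:,::-1]
print(a['W'].round(3),b['W'].round(3),f(a),f(b))
s=env.get_state();print(s['tool_pos'],s['orientation'],s['width'])
E
```

```text
pics
top tape 0.88 [295. 194. 330. 232.] 315.4 213.7
top back_nut 0.72 [368. 181. 404. 214.] 384.2 198.7
top cap_a 0.94 [376. 185. 395. 210.] 386.0 196.3
top cap_a 0.75 [395. 134. 421. 160.] 407.1 147.9
top cap_a 0.69 [305. 200. 325. 224.] 314.8 212.4
top cap_a 0.66 [360. 265. 380. 279.] 370.5 270.5
top tail_a 0.81 [364. 187. 396. 220.] 374.2 208.1
top tail_a 0.52 [296. 214. 327. 237.] 306.9 228.2
top tray 0.58 [ 78. 196. 227. 332.] 150.3 264.5
top plate 0.95 [285. 175. 410. 252.] 345.2 212.0
top plate 0.61 [300. 197. 330. 230.] 312.7 214.7
side back_nut 0.66 [272. 269. 312. 300.] 291.6 284.6
side cap_a 0.8 [342. 303. 366. 329.] 355.4 316.9
side cap_a 0.62 [281. 267. 304. 286.] 291.2 276.1
side cap_a 0.61 [211. 273. 229. 297.] 218.7 285.6
side cap_a 0.54 [262. 230. 282. 243.] 272.4 234.1
side tail_a 0.81 [257. 249. 291. 265.] 272.3 256.8
side tail_a 0.6 [272. 287. 310. 312.] 290.5 301.5
side tray 0.7 [198. 163. 288. 217.] 240.3 188.6
side tray 0.39 [255. 247. 289. 268.] 273.1 256.9
side plate 0.95 [247. 246. 324. 323.] 279.7 285.7
[[-7.70000e-02 -9.77000e-01  2.00000e-01  4.11664e+02]
 [-9.97000e-01  7.50000e-02 -1.60000e-02 -8.61800e+00]
 [ 0.00000e+00 -2.01000e-01 -9.80000e-01  9.83376e+02]
 [ 0.00000e+00  0.00000e+00  0.00000e+00  1.00000e+00]] [[ 9.94000e-01 -4.30000e-02  9.60000e-02  5.20322e+02]
 [-1.04000e-01 -5.03000e-01  8.58000e-01 -8.24067e+02]
 [ 1.10000e-02 -8.63000e-01 -5.05000e-01  5.45846e+02]
 [ 0.00000e+00  0.00000e+00  0.00000e+00  1.00000e+00]] 465.8794803491089 386.3339433468634
[ 175.300058   -547.62972716  214.64852949] [[ 9.52392352e-01  3.04875068e-01  3.14908996e-05]
 [ 3.04875069e-01 -9.52392350e-01 -6.27481863e-05]
 [ 1.08613343e-05  6.93616829e-05 -9.99999998e-01]] 91.83020527150661
```

View pics/top0.png

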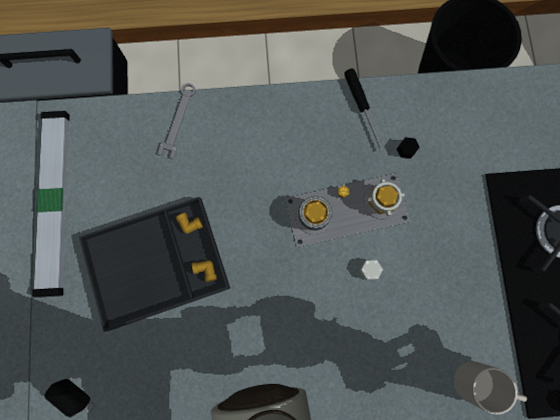

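View pics/side0.png

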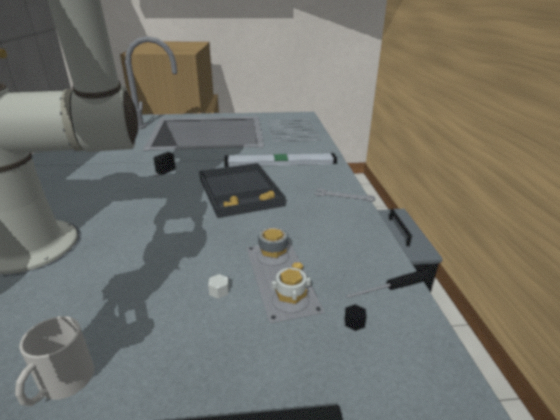

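The top view shows the tape round a cap at (315,212) and the back nut round the other cap at (387,196). Loose look-alikes are the black caps at (407,147) and (65,395) and the white one at (371,270). The one meant is the brass cap at (315,212), because it is inside the grey ring. The large bay is the left part of the tray, centred near (135,270).

Run:
```python
from h import *
a=grab('top');b=grab('side')
def c(d,q,i=0):
    r=env.cut_out(d,q)[i]; x=r['box']; return r,(x[0]+x[2])/2,(x[1]+x[3])/2
rt=[r for r in env.cut_out(a,'cap_a') if abs(r['box'][0]-305)<6][0]; x=rt['box']; ut=((x[0]+x[2])/2,(x[1]+x[3])/2)
print('capside tri',tri([(a,*ut),(b,272.4,234.1)]), 'z65',atz(a,*ut,65),atz(b,272.4,234.1,65))
print('nut',tri([(a,386,197),(b,291.6,276)]),atz(a,386,197,65))
r=[r for r in env.cut_out(a,'tray')][0]
m=r['mask'].astype(np.uint8); k=max(cv2.findContours(m,0,1)[0],key=cv2.contourArea)
bx=cv2.boxPoints(cv2.minAreaRect(k)); print(bx.round(1)); P=np.array([atz(a,*p,32) for p in bx]);print(P.round(1),np.linalg.norm(np.diff(P,axis=0),axis=1))
m=P.mean(0); print(m)
s=env.get_state(); R=np.array(s['orientation']);
save(a,'crop.png',[270,160,430,290],5)
```

```text
capside tri [583.65123571 -99.38195818  62.17409641] z65 [582.48537874 -99.11319223  65.        ] [ 583.91166937 -103.42674808   65.        ]
nut [ 606.05922507 -244.31262446   58.43789146] [ 601.57690922 -242.5373346    65.        ]
[[ 72.1 238.3]
 [199.3 195.9]
 [230.6 289.8]
 [103.4 332.2]]
[[571.5 403.1  32. ]
 [640.8 138.6  32. ]
 [442.4  84.2  32. ]
 [379.4 339.3  32. ]] [273.42671536 205.68823906 262.78742713]
[508.49292508 241.28173608  32.        ]
```

View pics/crop.png

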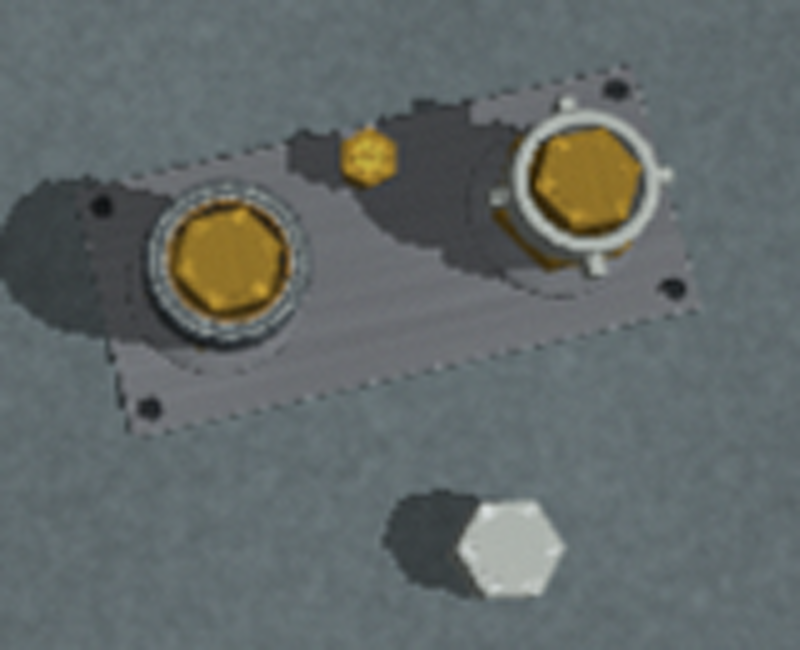

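The crop confirms it: the left brass cap is inside the dark ribbed tape ring. The right cap has the winged white nut, and the white cap stands loose. I'll go above the tape.

Request:
jog_arm:
  dp:
    - [0.05,-0.03,0]
    - [0.15,-0.09,-0.01]
    - [0.25,-0.145,-0.02]
    - [0.35,-0.2,-0.02]
    - [0.45,-0.26,-0.02]
    - [0.55,-0.315,-0.02]
    - [0.64,-0.37,-0.02]
    - [0.7,-0.4,-0.02]
  twist:
    - [0,0,0]
    - [0,0,0]
    - [0,0,0]
    - [0,0,0]
    - [0,0,0]
    - [0,0,0]
    - [0,0,0]
    - [0,0,0]
  hand: 1
  newtons: 10

```text
time_s: 1.9
tool_pos: [448.9, -248.4, 224.8]
orientation: [[0.952, 0.307, 0.0], [0.307, -0.952, -0.0], [0.0, 0.0, -1.0]]
ft_force: [-0.6, -0.7, -0.2]
width: 92.0
finger_force: 0.0
```

Request:
jog_arm:
  dp:
    - [0.07,-0.04,0]
    - [0.14,-0.08,0]
    - [0.21,-0.12,0]
    - [0.28,-0.16,0]
    - [0.33,-0.19,0]
    - [0.35,-0.204,0]
    - [0.35,-0.204,0]
    - [0.35,-0.204,0]
  twist:
    - [0,0,-0.05]
    - [0,0,-0.2]
    - [0,0,-0.4]
    - [0,0,-0.6]
    - [0,0,-0.8]
    - [0,0,-0.9]
    - [0,0,-0.9]
    - [0,0,-0.9]

```text
time_s: 2.9
tool_pos: [582.9, -100.4, 224.6]
orientation: [[0.528, 0.849, -0.0], [0.849, -0.528, -0.0], [-0.0, -0.0, -1.0]]
ft_force: [-0.0, -0.4, 1.1]
width: 91.7
finger_force: 0.0
```

```bash
cat > w.py <<'E'
from h import *
import sys
s=env.get_state(); print(s['time_s'],np.round(s['tool_pos'],1),'yaw',np.degrees(np.arctan2(s['orientation'][1][0],s['orientation'][0][0])).round(2),np.round(s['qpos'],1),s['width'],np.round(s['ft_force'],1),np.round(s['torque'],2))
d=grab('wrist'); save(d,sys.argv[1],None,1.4); print(d['W'].round(2).tolist())
for q in sys.argv[2:]:
    for r in env.cut_out(d,q):
        x=r['box'];u,v=(x[0]+x[2])/2,(x[1]+x[3])/2;print(q,round(r['p'],2),np.round(x,1),atz(d,u,v,65).round(1),atz(d,u,v,62).round(1))
E
python3 w.py w1.png cap_a tape
```

```text
2.9 [ 582.9 -100.4  224.6] yaw 58.15 [-21.5  11.1  88.   -0.   80.8  10.4] 91.7145599658469 [-0.  -0.4  1.1] [-0.04 -0.04  0.02]
[[0.85, -0.51, -0.14, 624.2], [-0.53, -0.82, -0.23, -35.25], [0.0, 0.28, -0.96, 395.51], [0.0, 0.0, 0.0, 1.0]]
cap_a 0.97 [220.4 296.8 258.5 336.4] [ 481.4 -186.    65. ] [ 480.1 -187.3   62. ]
cap_a 0.95 [454.9 258.7 504.  307.3] [ 706.9 -281.    65. ] [ 707.7 -283.2   62. ]
cap_a 0.86 [352.8 282.  384.  325.2] [ 601.4 -242.8   65. ] [ 601.2 -244.6   62. ]
cap_a 0.67 [256.1 170.  303.3 220.8] [584.1 -99.1  65. ] [583.7 -99.6  62. ]
tape 0.95 [244.9 157.3 318.  225.2] [587.6 -96.6  65. ] [587.2 -97.1  62. ]
tape 0.27 [  2.    0.  152.1 104.2] [504.4  95.4  65. ] [503.3  96.6  62. ]
```

View pics/w1.png

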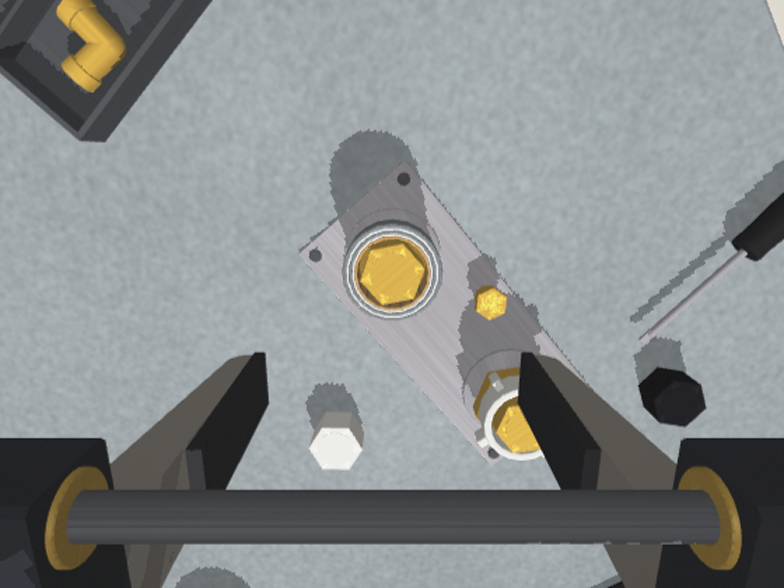

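The wrist view shows the brass cap inside the tape at about (392,272) in the saved picture. The plug at (490,302) and the nut at (515,430) are clear of the finger line. I'll lower and take a second look for height.

Request:
jog_arm:
  dp:
    - [0.003,0,0.02]
    - [0.003,0,0.06]
    - [0.003,0,0.1]
    - [0.003,0,0.14]
    - [0.003,0,0.17]
    - [0.003,0,0.18]
    - [0.003,0,0.18]
    - [0.003,0,0.18]
  twist:
    - [0,0,0]
    - [0,0,0]
    - [0,0,0]
    - [0,0,0]
    - [0,0,0]
    - [0,0,0]
    - [0,0,0]
    - [0,0,0]

```text
time_s: 4.05
tool_pos: [584.6, -98.9, 135.5]
orientation: [[0.526, 0.85, 0.002], [0.85, -0.526, -0.001], [0.0, 0.002, -1.0]]
ft_force: [-0.3, 0.3, 0.0]
width: 92.2
finger_force: 0.0
```

```bash
cat > hexa.py <<'E'
from h import *
from scipy.optimize import minimize
def brass(d,c,z,rad=32):
    # mask of bright yellow near projected c
    hsv=cv2.cvtColor(d['pixels'],cv2.COLOR_RGB2HSV); S=4; N=2*rad*S
    g=np.array([proj(d,[c[0]+x,c[1]+y,z]) for x,y in((-rad,-rad),(rad,-rad),(rad,rad),(-rad,rad))],np.float32)
    H=cv2.getPerspectiveTransform(g,np.float32([[0,0],[N,0],[N,N],[0,N]]))
    w=cv2.warpPerspective(d['pixels'],H,(N,N)); return w,S
E
python3 - <<'E'
from hexa import *
d=grab('wrist'); s=env.get_state(); print(np.round(s['tool_pos'],1))
for q in('cap_a','tape'):
    for r in env.cut_out(d,q):
        x=r['box'];u,v=(x[0]+x[2])/2,(x[1]+x[3])/2
        W1=np.array([[0.85,-0.51,-0.14,624.2],[-0.53,-0.82,-0.23,-35.25],[0,.28,-.96,395.51]])
        print(q,round(r['p'],2),np.round(x),atz(d,u,v,65).round(1))
w,S=brass(d,(584,-99),65,45); 
cv2.imwrite('pics/rect.png',cv2.resize(np.hstack([w[:,:,::-1],cv2.resize(d['pixels'],(480,360))[:,:,::-1]]) if 0 else w[:,:,::-1],(540,540)))
E
```

```text
[584.6 -98.9 135.6]
cap_a 0.7 [250. 195. 309. 258.] [584.9 -99.1  65. ]
cap_a 0.7 [340. 294. 381. 348.] [ 597.5 -195.    65. ]
cap_a 0.63 [215. 345. 246. 397.] [ 489.1 -180.7   65. ]
cap_a 0.52 [506. 303. 543. 313.] [ 707.6 -250.1   65. ]
cap_a 0.45 [377. 337. 399. 349.] [ 606.6 -223.5   65. ]
tape 0.71 [  2.   1.  85. 100.] [521.6  73.   65. ]
```

View pics/rect.png

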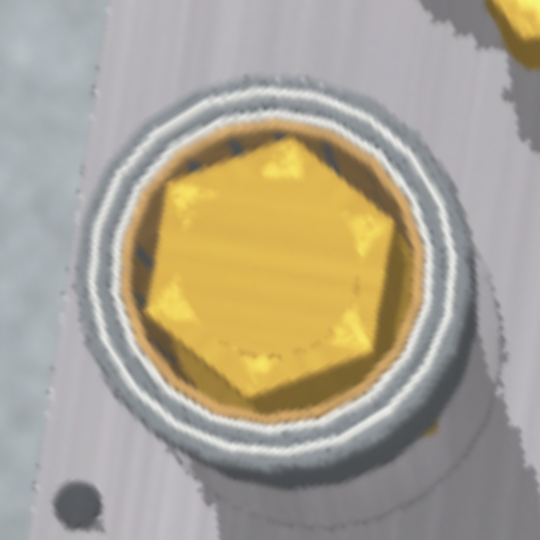

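The rectified view shows the hexagon centred at (270,269), which is world (584,-99), with a 22 mm corner radius, so a 65 mm top is confirmed. The tape is about concentric. Hex flats are normal to about 8° mod 60. Now I'll grasp the tape.

Request:
jog_arm:
  dp:
    - [0,0,0.02]
    - [0,0,0.06]
    - [0,0,0.1]
    - [0,0,0.14]
    - [0,0,0.17]
    - [0,0,0.184]
    - [0,0,0.184]
    - [0,0,0.184]
  twist:
    - [0,0,0]
    - [0,0,0]
    - [0,0,0]
    - [0,0,0]
    - [0,0,0]
    - [0,0,0]
    - [0,0,0]
    - [0,0,0]

```text
time_s: 5.2
tool_pos: [584.7, -98.9, 43.4]
orientation: [[0.526, 0.85, 0.002], [0.85, -0.526, -0.001], [0.0, 0.002, -1.0]]
ft_force: [-0.2, -0.5, 0.9]
width: 91.9
finger_force: 0.0
```

Request:
jog_arm:
  dp:
    - [0,0,0]
    - [0,0,0]
    - [0,0,0]
    - [0,0,0]
    - [0,0,0]
    - [0,0,0]
    - [0,0,0]
    - [0,0,0]
  twist:
    - [0,0,0]
    - [0,0,0]
    - [0,0,0]
    - [0,0,0]
    - [0,0,0]
    - [0,0,0]
    - [0,0,0]
    - [0,0,0]
  hand: 0.3
  newtons: 12

```text
time_s: 6.2
tool_pos: [584.2, -98.7, 42.9]
orientation: [[0.526, 0.85, 0.0], [0.85, -0.526, -0.0], [0.0, 0.0, -1.0]]
ft_force: [-1.0, 0.5, 4.6]
width: 68.1
finger_force: 12.0
```

Request:
jog_arm:
  dp:
    - [0,0,-0.01]
    - [0,0,-0.03]
    - [0,0,-0.06]
    - [0,0,-0.1]
    - [0,0,-0.14]
    - [0,0,-0.17]
    - [0,0,-0.19]
    - [0,0,-0.19]
  twist:
    - [0,0,0]
    - [0,0,0]
    - [0,0,0]
    - [0,0,0]
    - [0,0,0]
    - [0,0,0]
    - [0,0,0]
    - [0,0,0]

```text
time_s: 7.2
tool_pos: [584.5, -98.9, 138.5]
orientation: [[0.526, 0.85, 0.001], [0.85, -0.526, -0.001], [0.0, 0.001, -1.0]]
ft_force: [-0.3, 0.4, -1.9]
width: 68.0
finger_force: 12.0
```

Run:
```python
from h import *
s=env.get_state(); R=np.array(s['orientation']); p=np.array(s['tool_pos']); print(p.round(1),s['width'],np.round(s['ft_force'],1))
d=R.T@(np.array([499,278,130])-p)/500; print(d)
```

```text
[584.5 -98.9 138.5] 67.99464751581056 [-0.3  0.4 -1.9]
[ 0.55097741 -0.54196723  0.01631629]
```

Request:
jog_arm:
  dp:
    - [0.03,-0.03,0]
    - [0.11,-0.11,0]
    - [0.19,-0.19,0]
    - [0.27,-0.265,0]
    - [0.35,-0.345,0]
    - [0.43,-0.42,0]
    - [0.5,-0.49,0]
    - [0.55,-0.54,0]
  twist:
    - [0,0,0]
    - [0,0,0]
    - [0,0,0]
    - [0,0,0]
    - [0,0,0]
    - [0,0,0]
    - [0,0,0]
    - [0,0,0]

```text
time_s: 8.2
tool_pos: [496.5, 280.0, 136.5]
orientation: [[0.524, 0.851, -0.002], [0.851, -0.524, -0.0], [-0.001, -0.002, -1.0]]
ft_force: [0.4, 1.0, -0.9]
width: 67.7
finger_force: 12.0
```

```bash
python3 w.py w2.png tray tape
```

```text
8.2 [496.5 280.  136.5] yaw 58.37 [17.3 12.5 96.7  0.  70.9 48.9] 67.66912869945394 [ 0.4  1.  -0.9] [-0.08 -0.07  0.02]
[[0.85, -0.5, -0.15, 537.86], [-0.52, -0.82, -0.23, 345.31], [-0.0, 0.28, -0.96, 307.4], [0.0, 0.0, 0.0, 1.0]]
tray 0.79 [121.1  22.7 521.4 410.4] [524.9 270.4  65. ] [524.7 269.5  62. ]
tape 0.75 [206.2 205.4 353.9 348. ] [476.4 246.4  65. ] [475.6 245.1  62. ]
```

View pics/w2.png

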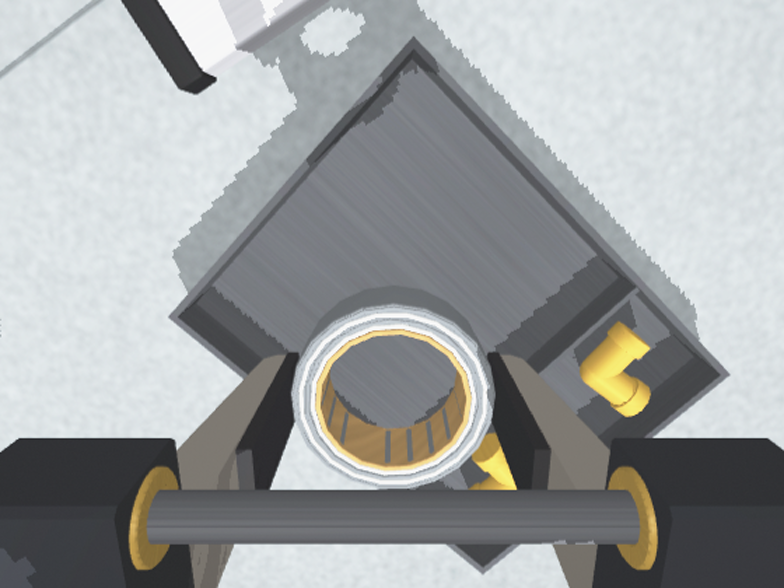

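The tape is held flat. The tray rim corners are at (415,42), (172,317) and (727,374), with the partition end at (635,291). I'll compute the bay centre.

Run:
```python
from h import *
d=grab('wrist')
C=[atz(d,u/1.4,v/1.4,32)[:2] for u,v in((415,42),(172,317),(727,374))]
print(np.round(C,1)); y=(C[0]-C[2]);x=(C[1]-C[0]);print(np.linalg.norm(x),np.linalg.norm(y))
y/=np.linalg.norm(y);x/=np.linalg.norm(x)
b=C[0]+x*100-y*92; print('bay',b, np.degrees(np.arctan2(y[1],y[0])))
s=env.get_state();R=np.array(s['orientation']);print(R.T@(np.array([*b,11])-s['tool_pos'])/500)
```

```text
[[575.5 384.6]
 [384.6 334.7]
 [641.5 136.2]]
197.35184684099661 256.95100779087926
bay [502.37435606 270.38008568] 104.87026120132106
[-0.00742106  0.016069    0.25143894]
```

Request:
jog_arm:
  dp:
    - [-0.003,0.008,0.01]
    - [-0.007,0.016,0.05]
    - [-0.007,0.016,0.1]
    - [-0.007,0.016,0.15]
    - [-0.007,0.016,0.2]
    - [-0.007,0.016,0.235]
    - [-0.007,0.016,0.25]
    - [-0.007,0.016,0.251]
  twist:
    - [0,0,0]
    - [0,0,0]
    - [0,0,0]
    - [0,0,0]
    - [0,0,0]
    - [0,0,0]
    - [0,0,0]
    - [0,0,0]

```text
time_s: 9.4
tool_pos: [504.2, 269.8, 12.0]
orientation: [[0.527, 0.85, -0.0], [0.85, -0.527, -0.0], [-0.0, -0.0, -1.0]]
ft_force: [0.4, -0.4, -0.3]
width: 68.1
finger_force: 12.0
```

Request:
jog_arm:
  dp:
    - [0,0,0]
    - [0,0,0]
    - [0,0,0]
    - [0,0,0]
    - [0,0,0]
    - [0,0,0]
    - [0,0,0]
    - [0,0,0]
  twist:
    - [0,0,0]
    - [0,0,0]
    - [0,0,0]
    - [0,0,0]
    - [0,0,0]
    - [0,0,0]
    - [0,0,0]
    - [0,0,0]
  hand: 0.85

```text
time_s: 10.4
tool_pos: [504.1, 270.1, 12.1]
orientation: [[0.526, 0.85, -0.0], [0.85, -0.526, 0.0], [-0.0, -0.0, -1.0]]
ft_force: [-1.2, -0.4, -0.1]
width: 85.4
finger_force: 0.0
```

Request:
jog_arm:
  dp:
    - [0,0,-0.02]
    - [0,0,-0.06]
    - [0,0,-0.11]
    - [0,0,-0.16]
    - [0,0,-0.21]
    - [0,0,-0.25]
    - [0,0,-0.27]
    - [0,0,-0.27]
  twist:
    - [0,0,0]
    - [0,0,0]
    - [0,0,0]
    - [0,0,0]
    - [0,0,0]
    - [0,0,0]
    - [0,0,0]
    - [0,0,0]

```text
time_s: 11.4
tool_pos: [504.7, 270.3, 148.4]
orientation: [[0.526, 0.85, 0.002], [0.85, -0.526, 0.001], [0.002, 0.002, -1.0]]
ft_force: [-0.5, 0.3, -0.2]
width: 85.2
finger_force: 0.0
```

Run:
```python
from h import *
d=grab('wrist'); s=env.get_state();R=np.array(s['orientation']);print(np.round(s['tool_pos'],1),s['qpos'],s['time_s'])
for r in env.cut_out(d,'tape'):
    x=r['box'];u,v=(x[0]+x[2])/2,(x[1]+x[3])/2;print(round(r['p'],2),np.round(x),atz(d,u,v,29).round(1))
print(R.T@(np.array([584.2,-98.9,135])-s['tool_pos'])/500)
```

```text
[504.  270.1 147.3] [1.60792621e+01 1.19955605e+01 9.60196830e+01 5.44235723e-04
 7.19670480e+01 4.78275134e+01] 11.45
0.74 [240. 167. 322. 246.] [507.1 271.   29. ]
[-0.54317824  0.52461384  0.02453988]
```

The tape lies flat at (507,271) in the bay. Back over the cap, turning to yaw 38°.

Request:
jog_arm:
  dp:
    - [-0.04,0.04,0]
    - [-0.12,0.115,0]
    - [-0.2,0.195,0]
    - [-0.28,0.27,0]
    - [-0.36,0.35,0.01]
    - [-0.44,0.425,0.02]
    - [-0.51,0.49,0.024]
    - [-0.543,0.525,0.024]
  twist:
    - [0,0,0.02]
    - [0,0,0.08]
    - [0,0,0.15]
    - [0,0,0.22]
    - [0,0,0.3]
    - [0,0,0.38]
    - [0,0,0.43]
    - [0,0,0.444]
  hand: 0.4

```text
time_s: 12.5
tool_pos: [583.8, -100.8, 133.8]
orientation: [[0.787, 0.617, -0.002], [0.617, -0.787, 0.001], [-0.001, -0.002, -1.0]]
ft_force: [0.4, 0.7, 0.1]
width: 64.3
finger_force: 0.0
```

Request:
jog_arm:
  dp:
    - [0,0,0]
    - [0,0,0]
    - [0,0,0]
    - [0,0,0]
    - [0,0,0]
    - [0,0,0]
    - [0,0,0]
    - [0,0,0]
  twist:
    - [0,0,0]
    - [0,0,0]
    - [0,0,0]
    - [0,0,0]
    - [0,0,0]
    - [0,0,0]
    - [0,0,0]
    - [0,0,0]

```text
time_s: 13.5
tool_pos: [584.4, -99.0, 135.1]
orientation: [[0.785, 0.619, -0.0], [0.619, -0.785, -0.0], [-0.0, -0.0, -1.0]]
ft_force: [0.3, -0.9, -0.6]
width: 64.3
finger_force: 0.0
```

Run:
```python
from hexa import *
s=env.get_state();R=np.array(s['orientation']);p=np.array(s['tool_pos']);print(p.round(1),'yaw',np.degrees(np.arctan2(R[1,0],R[0,0])),s['width'],np.round(s['qpos'],1))
d=grab('wrist')
w,S=brass(d,(584,-99),65,45); cv2.imwrite('pics/rect2.png',cv2.resize(w[:,:,::-1],(540,540)))
for r in env.cut_out(d,'cap_a'):
    x=r['box'];u,v=(x[0]+x[2])/2,(x[1]+x[3])/2;print(round(r['p'],2),np.round(x),atz(d,u,v,65).round(1))
```

```text
[584.4 -99.  135.1] yaw 38.26336797528647 64.32929872332896 [-21.3  15.7  93.1  -0.   71.2  30.5]
0.93 [268. 351. 308. 403.] [ 491.2 -182.1   65. ]
0.88 [540. 215. 560. 263.] [ 695.8 -254.6   65. ]
0.85 [420. 291. 479. 318.] [ 615.5 -236.    65. ]
0.65 [253. 189. 307. 262.] [585.7 -99.1  65. ]
```

View pics/rect2.png

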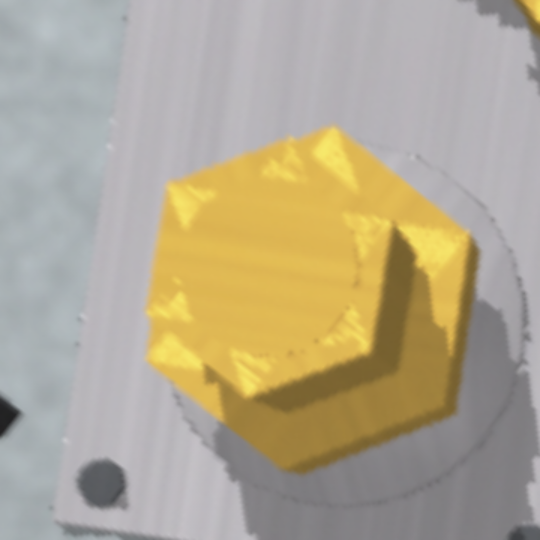

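The tape is gone from the tail. The cap's hexagon is centred at (270,267), world (584,-99.3), with flats normal to about 8.5° mod 60, which matches yaw 38°. Descend and grip.

Request:
jog_arm:
  dp:
    - [0,0,0.02]
    - [0,0,0.06]
    - [0,0,0.1]
    - [0,0,0.14]
    - [0,0,0.17]
    - [0,0,0.185]
    - [0,0,0.185]
    - [0,0,0.185]
  twist:
    - [0,0,0]
    - [0,0,0]
    - [0,0,0]
    - [0,0,0]
    - [0,0,0]
    - [0,0,0]
    - [0,0,0]
    - [0,0,0]

```text
time_s: 14.6
tool_pos: [585.1, -99.2, 43.4]
orientation: [[0.785, 0.619, 0.001], [0.619, -0.785, -0.001], [0.001, 0.001, -1.0]]
ft_force: [0.6, -0.2, -0.3]
width: 64.3
finger_force: 0.0
```

Request:
jog_arm:
  dp:
    - [0,0,0]
    - [0,0,0]
    - [0,0,0]
    - [0,0,0]
    - [0,0,0]
    - [0,0,0]
    - [0,0,0]
    - [0,0,0]
  twist:
    - [0,0,0]
    - [0,0,0]
    - [0,0,0]
    - [0,0,0]
    - [0,0,0]
    - [0,0,0]
    - [0,0,0]
    - [0,0,0]
  hand: -0.6
  newtons: 20

```text
time_s: 15.6
tool_pos: [584.4, -98.7, 42.8]
orientation: [[0.785, 0.619, -0.0], [0.619, -0.785, 0.0], [0.0, -0.0, -1.0]]
ft_force: [-2.5, 3.1, 5.8]
width: 37.8
finger_force: 19.9
```

```bash
python3 -c "
from h import *
s=env.get_state();R=np.array(s['orientation']);print(s['torque'],s['ft_force'],s['width'],np.degrees(np.arctan2(R[1,0],R[0,0])))"
```

```text
[ 0.48748711  0.37192931 -0.00981392] [-2.48696277  3.14589468  5.80399537] 37.75013179458212 38.27608510228067
```

Try one way: counter-clockwise seen from above, by 14°.

Request:
jog_arm:
  dp:
    - [0,0,0]
    - [0,0,0]
    - [0,0,0]
    - [0,0,0]
    - [0,0,0]
    - [0,0,0]
    - [0,0,0]
    - [0,0,0]
  twist:
    - [0,0,-0.05]
    - [0,0,-0.1]
    - [0,0,-0.15]
    - [0,0,-0.2]
    - [0,0,-0.25]
    - [0,0,-0.3]
    - [0,0,-0.31]
    - [0,0,-0.31]

```text
time_s: 16.6
tool_pos: [584.8, -98.7, 42.8]
orientation: [[0.613, 0.79, 0.001], [0.79, -0.613, 0.0], [0.001, 0.0, -1.0]]
ft_force: [-0.1, 3.6, 5.5]
width: 37.8
finger_force: 19.9
```

```bash
python3 -c "
from h import *
s=env.get_state();R=np.array(s['orientation']);print(s['torque'],s['ft_force'],s['width'],np.degrees(np.arctan2(R[1,0],R[0,0])))"
```

```text
[ 0.78661235  0.03420686 -0.02707927] [-0.12743645  3.59430478  5.48465378] 37.79810998716198 52.1851844555002
```

It turns freely (torque 0.03 N·m, past the 0.15 rad limit), so it loosens this way. Continue to 97.4° in total.

Request:
jog_arm:
  dp:
    - [0,0,0]
    - [0,0,0]
    - [0,0,0]
    - [0,0,0]
    - [0,0,0]
    - [0,0,0]
    - [0,0,0]
    - [0,0,0]
  twist:
    - [0,0,-0.08]
    - [0,0,-0.2]
    - [0,0,-0.34]
    - [0,0,-0.48]
    - [0,0,-0.62]
    - [0,0,-0.76]
    - [0,0,-0.9]
    - [0,0,-1]

```text
time_s: 17.6
tool_pos: [584.6, -99.1, 42.8]
orientation: [[-0.128, 0.992, 0.0], [0.992, 0.128, -0.0], [-0.0, 0.0, -1.0]]
ft_force: [-1.2, 3.2, 4.9]
width: 37.7
finger_force: 19.9
```

Request:
jog_arm:
  dp:
    - [0,0,0]
    - [0,0,0]
    - [0,0,0]
    - [0,0,0]
    - [0,0,0]
    - [0,0,0]
    - [0,0,0]
    - [0,0,0]
  twist:
    - [0,0,-0.14]
    - [0,0,-0.28]
    - [0,0,-0.42]
    - [0,0,-0.56]
    - [0,0,-0.7]
    - [0,0,-0.8]
    - [0,0,-0.85]
    - [0,0,-0.855]

```text
time_s: 18.6
tool_pos: [584.1, -98.5, 42.8]
orientation: [[-0.716, 0.699, -0.001], [0.699, 0.716, 0.001], [0.001, -0.0, -1.0]]
ft_force: [-3.2, 4.2, 7.1]
width: 37.4
finger_force: 19.9
```

```bash
python3 -c "
from h import *
s=env.get_state();R=np.array(s['orientation']);print(s['torque'],s['ft_force'],s['width'],np.degrees(np.arctan2(R[1,0],R[0,0])))"
```

```text
[ 0.85267665  0.3796164  -0.05674382] [-3.16257829  4.20843362  7.14632244] 37.416718173091276 135.6926966037466
```

Request:
jog_arm:
  dp:
    - [0,0,-0.003]
    - [0,0,-0.008]
    - [0,0,-0.015]
    - [0,0,-0.022]
    - [0,0,-0.03]
    - [0,0,-0.04]
    - [0,0,-0.05]
    - [0,0,-0.05]
  twist:
    - [0,0,0]
    - [0,0,0]
    - [0,0,0]
    - [0,0,0]
    - [0,0,0]
    - [0,0,0]
    - [0,0,0]
    - [0,0,0]

```text
time_s: 19.6
tool_pos: [585.8, -100.0, 69.1]
orientation: [[-0.716, 0.699, 0.003], [0.699, 0.716, -0.002], [-0.004, 0.001, -1.0]]
ft_force: [1.0, -0.2, -2.1]
width: 38.3
finger_force: 19.9
```

It came free without resistance. Lift on.

Request:
jog_arm:
  dp:
    - [0,0,-0.02]
    - [0,0,-0.06]
    - [0,0,-0.1]
    - [0,0,-0.14]
    - [0,0,-0.17]
    - [0,0,-0.19]
    - [0,0,-0.2]
    - [0,0,-0.2]
  twist:
    - [0,0,0]
    - [0,0,0]
    - [0,0,0]
    - [0,0,0]
    - [0,0,0]
    - [0,0,0]
    - [0,0,0]
    - [0,0,0]

```text
time_s: 20.6
tool_pos: [584.4, -98.9, 167.5]
orientation: [[-0.716, 0.698, -0.0], [0.698, 0.716, 0.0], [0.0, -0.0, -1.0]]
ft_force: [-0.1, -0.2, -1.7]
width: 37.7
finger_force: 19.9
```

Request:
jog_arm:
  dp:
    - [0,0,0]
    - [0,0,0]
    - [0,0,0]
    - [0,0,0]
    - [0,0,0]
    - [0,0,0]
    - [0,0,0]
    - [0,0,0]
  twist:
    - [0,0,0]
    - [0,0,0]
    - [0,0,0]
    - [0,0,0]
    - [0,0,0]
    - [0,0,0]
    - [0,0,0]
    - [0,0,0]

```text
time_s: 21.6
tool_pos: [584.4, -98.9, 167.6]
orientation: [[-0.716, 0.699, -0.0], [0.699, 0.716, 0.0], [0.0, -0.0, -1.0]]
ft_force: [0.3, 0.7, -1.3]
width: 37.4
finger_force: 19.9
```

Run:
```python
from h import *
s=env.get_state();print(s['time_s'],np.round(s['tool_pos'],1),s['width'],s['finger_force'],np.round(s['ft_force'],1))
a=grab('side');b=grab('wrist')
im=np.hstack([cv2.resize(a['pixels'][130:340,180:400],(400,382)),cv2.resize(b['pixels'],(400,300)).copy() if 0 else cv2.resize(b['pixels'],(400,382))])
cv2.imwrite('pics/end.png',im[:,:,::-1])
```

```text
21.6 [584.4 -98.9 167.6] 37.427430356578725 19.94414448738098 [ 0.3  0.7 -1.3]
```

View pics/end.png

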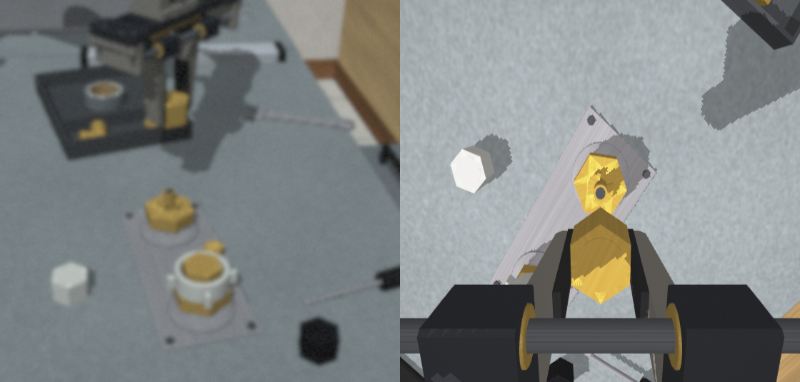

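The pictures show the cap held at (175,110) on the left and (600,255) on the right. The tail's open neck is bare, the tape lies flat in the large bay at (103,92), and the back nut is in place on the other cap.

```bash
python3 -c "
from cell import env
print(env.job_done())"
```

```text
the job is handed in; nothing more can be done
None
```

The job is handed in after about 22 s: the tape lies flat in the tray's large bay, and the same tail's cap, unscrewed counter-clockwise (right-hand thread), is held about 10 cm above the tail's mouth, with the other cap and the back nut untouched.

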